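# Park the bottle crate and latch it

### The job

Park the tall, top-heavy bottle crate in its metal bay on the bench: push it low, against its stepped base, so that it slides without tipping, until it stands fully back and square against the bay's back stop. Then push the latch arm round until it is fully shut across the front of the crate. Only push: do not lift the crate, do not touch its upper box, bottles or handle, and leave everything else on the bench where it stands.

Things in the scene. Friction and masses are not known exactly. Their poses are not given: they have to be found in the camera images.
- crate: Plywood bottle crate, 1.0 to 1.5 kg, loose. Base block 120 (x) by 150 (y) by 42 mm high; origin at the centre of its underside. Its -x face, turned to the robot, is the one to push. The front 48 mm of the base is a bare step; the tall heavy box stands on the rear 72 mm. Pushed below the step's top it slides (5 to 15 N); pushed high up it tips over.
- crate_top: The crate's upper part, fixed to the base, same origin and axes: plywood box from x = -12 to +60 mm, 150 mm wide, 42 to 170 mm high; two amber bottles with black caps above it, to 228 mm; steel handle bar along y at x = +24 mm, 255 mm high. Not to be touched.
- bay: Parking bay of aluminium bars 30 mm high, fixed, no floor. Origin on the bench where the centre of the parked crate's base belongs; x points into the bay, y left. Back stop face at x = +60 mm. Right rail: inner face y = -90 mm, x = -70 to +60 mm. Left rail: inner face y = +90 mm, x = 0 to +60 mm, with a flared lead-in before it out to x = -35, y = +125 mm.
- latch (a joint): Angle of the latch arm about its vertical pivot, rad. 0: it points to the robot (bay -x); positive is clockwise seen from above; 1.57 (its stop): fully shut, pointing along bay +y across the crate's front; negative: splayed outwards to the right. It stays where left; about 1 N moves it. It is meant to be shut once the crate is fully in.
- latch_pivot (a point): The latch's pivot axis, 36 mm above the bench, at x = -78, y = -108 mm of the bay's frame; the hub round it is 24 mm across and 47 mm high.
- latch_end (a point): Point on the latch arm's centreline, 69 mm from the pivot, 36 mm above the bench. The arm is a steel bar 75 mm long, 12 mm thick, 26 to 46 mm high; on it at this point stands a black pin, 12 mm in diameter, up to 68 mm.
- beaker: Bystander: small clear open beaker, 56 mm across, 55 mm tall, beside the bay's right rail; origin at the centre of its underside. Leave alone.
- flask: Bystander: clear conical flask, 76 mm across its foot, 120 mm tall, to the left of the bay; origin at the centre of its underside. Leave alone.
- wash_bottle: Bystander: white plastic wash bottle with bent spout, 68 mm across, 200 mm tall, far left; origin at the centre of its underside. Leave alone.
- tube_rack: Bystander: orange rack of capped tubes, 160 x 70 x 87 mm, far right; origin at the centre of its underside. Leave alone.
- cylinder: Bystander: clear measuring cylinder, foot 64 mm across, 230 mm tall, behind the bay; origin at the centre of its underside. Leave alone.
- jar: Bystander: jar with white cap, 60 mm across, 80 mm tall, behind the bay; origin at the centre of its underside. Leave alone.
- well_block: Bystander: clear flat block of wells, 125 x 85 x 32 mm, lying to the right; origin at the centre of its underside. Leave alone.

How it is judged:
By the outcome, as a careful person would: the job done as asked, in the order asked, and still so for the second after the job is handed in, with the robot touching nothing.
It also fails if it takes over 64 s, if anything falls off the work surface, if the arm or the gripper's body presses on something with over 40 N, if the wrist force passes 120 N, or if a joint passes its speed limit or range.

### The arm

A 7-joint arm with a two-finger parallel gripper is mounted at the origin on the work surface. World frame = base frame: x ahead of the robot, y to its left, z up, the work surface at z = 0. Lengths are in m, angles in rad, forces in N, time in s.
With the tool pointing down it reaches from about 0.425 to 0.875 m from the base axis. Payload 4.7 kg.
Tool frame: the origin (TCP) lies between the finger pads; the fingertips stand ctrl.tip_reach ahead of it and the grasp point (between the pads) lies 5 mm behind it (ctrl.tip_reach is the distance from the TCP to the fingertips, in m); z points along the fingers, y is the direction in which the jaws open and shut (so a half turn about z gives the same grasp; the last joint's range is limited). The gripper opens to 87 mm and grips with 3 to 60 N. Pads are 19 mm wide; open, the fingers measure 117 mm over their backs; the gripper's body (75 mm by 190 mm) begins 51 mm behind the grasp point.
Start: joints at [1.204, 0.321, -0.07, 1.45, 0.023, 1.371, -0.057], TCP at [0.242, -0.603, 0.237] pointing down, gripper open.
Joint ranges: [-2.86, 2.86], [-0.3, 2.09], [-1.38, 1.24], [0.06, 2.45], [-1.56, 4.7], [0.09, 2.05], [-2.69, 2.69]. Speed limits (rad/s): [2.57, 2.57, 3.14, 3.14, 3.14, 3.14, 3.14].

### API

Orientations are given as a rotation vector (axis times angle).
In Python, from bench import ctrl gives the robot as it stands.
- The arm moves only by the shell command python3 -m handwheel 'ROWS' [FORCE]. ROWS is JSON, a list of rows, each a list of 7 numbers: the shift along the tool's x, y, z in mm, then the turn, a rotation vector about the tool's x, y, z in rad, then the gripper's target within -1 to 1 (shut at 1, half-way at 0, fully open at -1). In form: [[dx, dy, dz, ax, ay, az, grip], ...]. A call has 1 to 12 rows; each row is the pose to reach, as a shift and turn from the pose commanded when the call began, along the tool's axes at that moment; what a row does not reach only later rows make up. A row lasts 1/8 s, in which the tool goes at most 62.5 mm and 10.7 degrees, less where a joint would pass 70% of its speed; a pose out of reach is approached as far as the arm can. A call with a gripper value outside its range is refused whole. The fingers move at their own pace and stop on an object; FORCE is the grip in N (left out, the last holds). Time passes only in rows, so rows that repeat a pose let the fingers close. It gives the time, the measured TCP pose, the force and the opening at its end, in the units of the state.
- ctrl.get_state(): the state, without advancing time (a new reading comes with each control period).
- ctrl.get_image(name): name is "side" or "top"; returns the picture (420x560x3 uint8, red, green, blue); there is no depth.
- ctrl.camera_model(name): a dict with "mtx" (3x3 intrinsics, pixels), "xyz" and "orientation" of the camera in the world. Camera axes: x right, y up, looking along -z (the intrinsics and any distortion apply to the point x, -y, -z); pixel columns grow to the right and rows downward; lengths in m; the calibration is good to about 2 mm. A picture is of the moment at which its call begins. camera_model takes no time and is no camera call.
- ctrl.close_job(): hands the job in, once; it reports no verdict.
The state is a dict: "time": time; "joint_positions": joint angles; "qd": joint speeds; "joint_torque": joint torques, N m; "position": TCP position; "tool_rot": TCP orientation; "ft_force": force on the tool from outside, world axes, zero at the start; "torque": the same for the moment, N m; "grip_width": opening from 0.0 (shut) to 1.0 (fully open).
Only numpy, scipy, OpenCV 4.12 (cv2) and the standard library are available. Lean on these libraries where they do the work, as an engineer would, in place of code of your own. Each camera call takes 0.05 s, during which the arm holds its last target.

## Working session

There is one attempt and no reset: what is moved stays moved. The work goes in short steps, Python scripts to look and compute and a shell command to move; the robot and the scene stay as the last step left them, time stands still between calls to the robot, and variables do not carry over. Pictures are saved under pics/ and viewed, and the job is handed in when it is done.

```bash
ls; mkdir -p pics; python3 - <<'E'
from bench import ctrl
import cv2
s=ctrl.get_state()
for k,v in s.items(): print(k,v)
print(ctrl.tip_reach)
for n in("side","top"):
    im=ctrl.get_image(n); cv2.imwrite(f"pics/{n}0.png",im[:,:,::-1]); print(n,ctrl.camera_model(n))
E
```

```text
pics
time 0.0
joint_positions [ 1.20411217  0.32116121 -0.07012884  1.45059762  0.02251034  1.37040832
 -0.0569234 ]
qd [-0.00038003 -0.00012119  0.00067406 -0.00040389  0.00013916  0.00092691
 -0.00097384]
joint_torque [-2.39214854e-02 -4.74870980e+01 -3.84941390e-01 -2.99530452e+01
 -1.23251180e-02  2.32176944e-01  3.71880727e-03]
position [ 0.24164093 -0.60353182  0.23643288]
tool_rot [3.08463532e+00 5.94502504e-01 1.73297608e-04]
ft_force [ 0.71606006  0.21071948 -1.10331734]
torque [-0.01428033 -0.04472583 -0.00236889]
grip_width 1.000012127611273
0.014
side {'mtx': array([[532.36985276,   0.        , 280.74510189],
       [  0.        , 532.36985276, 199.69427402],
       [  0.        ,   0.        ,   1.        ]]), 'xyz': array([1.18900064, 0.79187292, 0.89145861]), 'orientation': array([0.39127112, 1.08745027, 2.28751839])}
top {'mtx': array([[394.40381132,   0.        , 275.82451382],
       [  0.        , 394.40381132, 210.15751879],
       [  0.        ,   0.        ,   1.        ]]), 'xyz': array([ 0.45915429, -0.01623597,  1.30958252]), 'orientation': array([ 0.0716696 , -0.06127704, -1.55622588])}
```

View pics/top0.png

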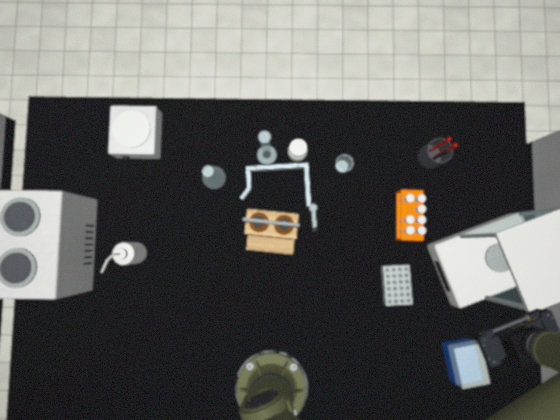

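View pics/side0.png

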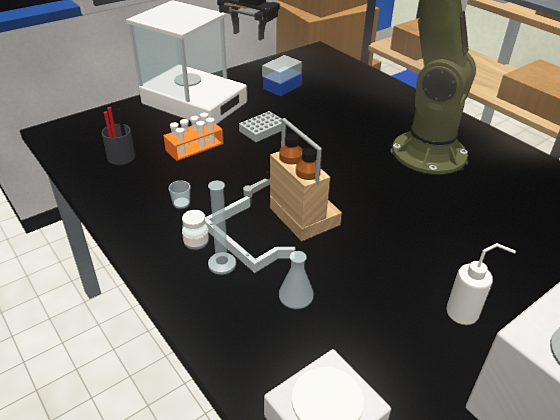

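```bash
cat > h.py <<'E'
import numpy as np,cv2
from scipy.spatial.transform import Rotation as R
from bench import ctrl
def cam(n):
    m=ctrl.camera_model(n); return m['mtx'],np.array(m['xyz']),R.from_rotvec(m['orientation']).as_matrix(),m
def ray(n,u,v,z):
    K,t,Rm,_=cam(n)
    d=np.linalg.inv(K)@[u,v,1]; d=Rm@[d[0],-d[1],-d[2]]
    return t+d*(z-t[2])/d[2]
def proj(n,P):
    K,t,Rm,_=cam(n); p=(np.atleast_2d(P)-t)@Rm
    q=np.c_[p[:,0],-p[:,1],-p[:,2]]@K.T
    return q[:,:2]/q[:,2:]
def snap(n,f,crop=None,s=1,im=None):
    if im is None: im=ctrl.get_image(n)[:,:,::-1]
    if crop: x0,y0,x1,y1=crop; im=im[y0:y1,x0:x1]
    cv2.imwrite(f,cv2.resize(im,None,fx=s,fy=s,interpolation=cv2.INTER_CUBIC))
E
python3 - <<'E'
from h import *
a=cv2.imread('pics/top0.png'); print(ctrl.camera_model('top').keys())
snap('top','pics/topc.png',(150,100,420,300),2.9,a)
b=cv2.imread('pics/side0.png')
snap('side','pics/sidec.png',(150,100,420,300),2.9,b)
E
```

```text
dict_keys(['mtx', 'xyz', 'orientation'])
```

```bash
python3 - <<'E'
from h import *
a=cv2.imread('pics/top0.png')
snap('top','pics/topc2.png',(225,140,335,265),4.8,a)
b=cv2.imread('pics/side0.png')
snap('side','pics/sidec2.png',(200,110,350,285),3.4,b)
E
```

```text
(no output)
```

View pics/topc2.png

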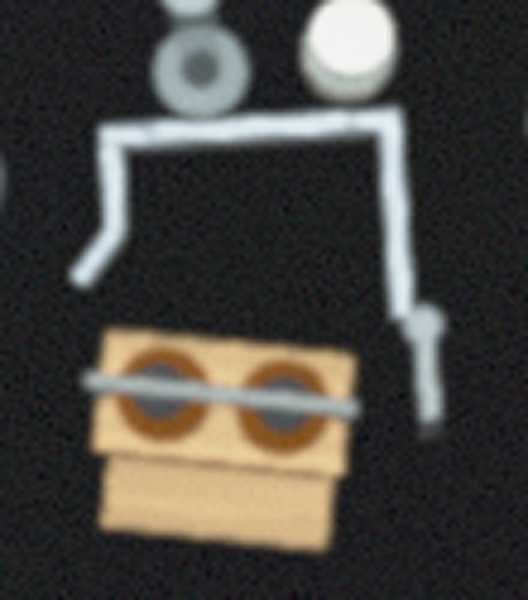

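View pics/sidec2.png

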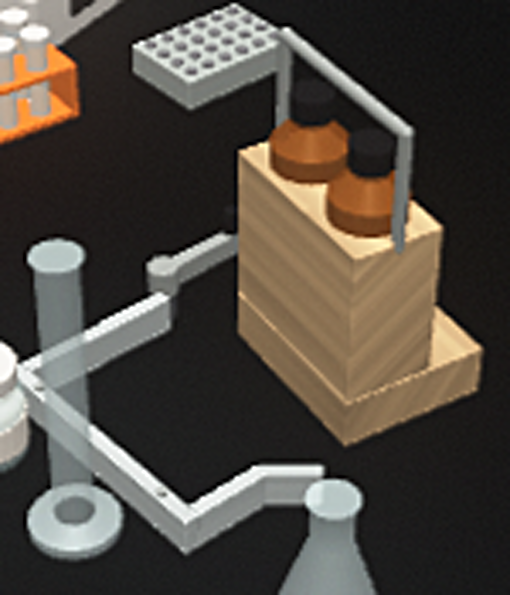

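```bash
cat > fit.py <<'E'
from h import *
from scipy.optimize import least_squares
def T(p,L):
    c,s=np.cos(p[2]),np.sin(p[2]); L=np.array(L,float)
    return np.c_[p[0]+c*L[:,0]-s*L[:,1],p[1]+s*L[:,0]+c*L[:,1],L[:,2]]
def fit(obs,p0):
    # obs: list (cam, u,v, local)
    def f(p):
        r=[]
        for n in('top','side'):
            o=[x for x in obs if x[0]==n]
            if o: r.append((proj(n,T(p,[x[3] for x in o]))-[[x[1],x[2]] for x in o]).ravel())
        return np.concatenate(r)
    s=least_squares(f,p0,x_scale=[.01,.01,.05],loss='soft_l1'); return s.x,f(s.x).reshape(-1,2)
E
python3 - <<'E'
from fit import *
t=lambda u,v,L:('top',225+u/4.8,140+v/4.8,np.array(L)/1e3)
s=lambda u,v,L:('side',200+u/3.4,110+v/3.4,np.array(L)/1e3)
bay=[t(380,130,(60,-90,30)),t(126,148,(60,90,30)),t(390,318,(-70,-90,30)),t(129,236,(0,90,30)),t(92,287,(-35,125,30)),t(425,325,(-78,-108,47))]
bay2=bay+[s(162,266,(-78,-108,47))]
cr=[t(100,528,(-60,75,42)),t(328,550,(-60,-75,42)),t(92,452,(-12,75,170)),t(345,475,(-12,-75,170)),t(107,328,(60,75,170)),t(357,352,(60,-75,170))]
cs=[s(348,443,(60,75,0)),s(480,385,(-60,75,0)),s(482,348,(-60,75,42)),s(238,152,(60,-75,170)),s(352,258,(60,75,170)),s(440,228,(-12,75,170)),s(238,335,(60,-75,0))]
np.set_printoptions(precision=4,suppress=True)
for o,p0 in((bay,[.7,0,0]),(bay2,[.7,0,0]),(cr,[.5,0,0]),(cs,[.5,0,0]),(cr+cs,[.5,0,0])):
    p,r=fit(o,p0); print(p,'\n',r.round(1).tolist())
print(ray('top',225+425/4.8,140+325/4.8,.047),ray('top',225+431/4.8,140+422/4.8,.06))
print('beaker',ray('top',345,164,0.0),'flask',ray('top',214,180,0))
E
```

```text
[ 0.6443 -0.016   0.0804] 
 [[0.8, -0.1], [-0.9, -0.2], [1.7, 0.1], [-0.4, -0.4], [-2.7, 0.3], [0.5, 0.2]]
[ 0.6444 -0.0151  0.0791] 
 [[0.6, -0.1], [-1.2, -0.2], [1.4, 0.1], [-0.7, -0.5], [-3.0, 0.2], [0.2, 0.2], [-0.2, -1.9]]
[ 0.4922  0.0051 -0.0848] 
 [[0.7, -0.3], [-0.1, -0.3], [0.5, -0.5], [-0.4, -0.1], [0.0, 0.6], [-0.6, 0.7]]
[ 0.4943  0.0103 -0.0908] 
 [[-1.0, 1.3], [-0.5, 1.5], [0.4, -0.3], [-0.2, -0.9], [1.0, 0.2], [1.1, -0.7], [-0.6, -0.7]]
[ 0.4925  0.007  -0.0861] 
 [[0.1, -0.5], [-0.8, -0.4], [-0.1, -0.6], [-1.1, -0.2], [-0.6, 0.5], [-1.2, 0.6], [-1.1, 0.2], [-0.9, 0.4], [0.0, -1.4], [-0.5, -1.6], [0.9, -0.8], [0.8, -1.7], [-0.8, -1.5]]
[ 0.5759 -0.1282  0.047 ] [ 0.5105 -0.1313  0.06  ]
beaker [ 0.7292 -0.2372  0.    ] flask [0.6693 0.2022 0.    ]
```

```bash
cat > ov.py <<'E'
from fit import *
def overlay(imgf,n,bay,crate,latch,out,crop,s):
    im=cv2.imread(imgf); x0,y0,x1,y1=crop
    im=cv2.resize(im[y0:y1,x0:x1],None,fx=s,fy=s,interpolation=cv2.INTER_CUBIC)
    def pl(p,L,c,closed=False):
        q=((proj(n,T(p,np.array(L)/1e3))+.5-[x0,y0])*s-.5)
        cv2.polylines(im,[np.round(q).astype(int)],closed,c,1)
    if bay is not None:
        for z,c in((30,(0,0,255)),(0,(0,160,160))):
            pl(bay,[(-70,-90,z),(60,-90,z),(60,90,z),(0,90,z),(-35,125,z)],c)
        a=latch; e=(-78-75*np.cos(a),-108+75*np.sin(a),46)
        pl(bay,[(-78,-108,46),e],(255,0,255))
    if crate is not None:
        pl(crate,[(-60,75,0),(-60,-75,0),(60,-75,0),(60,75,0)],(255,255,0),1)
        pl(crate,[(-60,75,42),(-60,-75,42),(60,-75,42),(60,75,42)],(0,255,0),1)
        pl(crate,[(-12,75,170),(-12,-75,170),(60,-75,170),(60,75,170)],(255,0,0),1)
    cv2.imwrite(out,im)
E
python3 - <<'E'
from ov import *
b=[.6444,-.0151,.08]; c=[.4925,.007,-.0861]
overlay('pics/top0.png','top',b,c,0.0,'pics/ot.png',(225,140,335,265),4.8)
overlay('pics/side0.png','side',b,c,0.0,'pics/os.png',(200,110,350,285),3.4)
E
```

```text
(no output)
```

View pics/ot.png

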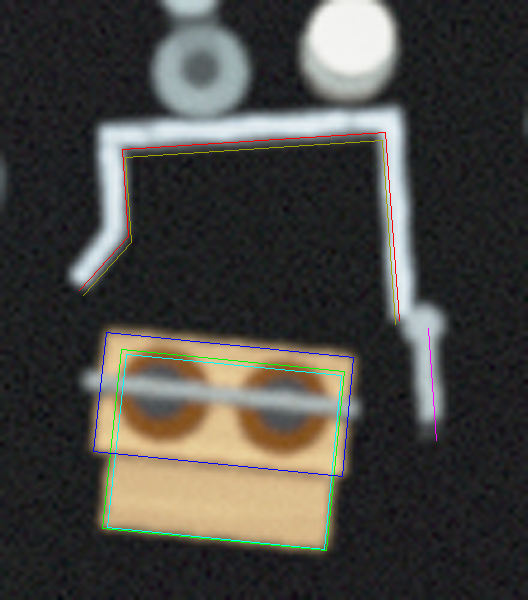

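View pics/os.png

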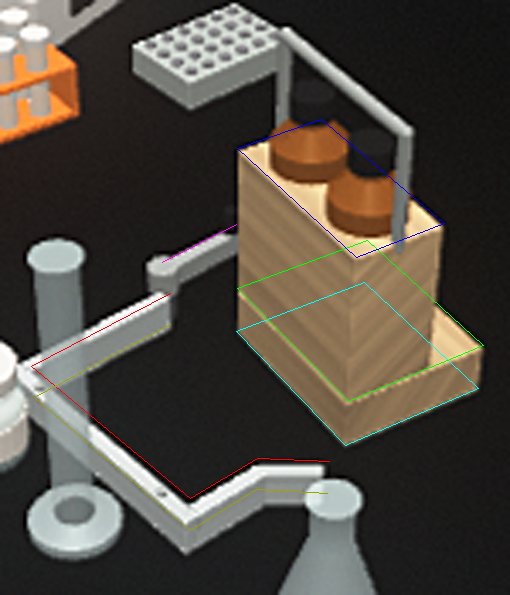

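```bash
cat > go.py <<'E'
from h import *
import sys
# usage: go.py x y z yaw (tool-x yaw) -> tool shift from MEASURED pose
def shift(x,y,z,yaw):
    s=ctrl.get_state(); Rm=R.from_rotvec(s['tool_rot'])
    d=Rm.inv().apply(np.array([x,y,z])-s['position'])*1e3
    Rt=R.from_euler('z',yaw)*R.from_euler('x',np.pi)
    a=(Rm.inv()*Rt).as_rotvec()
    tx=Rm.as_matrix()[:,0]
    return np.round(d,1),np.round(a,4),s['position'].round(4),round(float(np.arctan2(tx[1],tx[0])),4),s['time'],s['ft_force'].round(1)
if __name__=='__main__':
    v=[float(x) for x in sys.argv[1:]]
    for q in shift(*v): print(q)
E
python3 go.py .400 .015 .236 -.086
```

```text
[ 3.769e+02 -5.154e+02  4.000e-01]
[ 2.000e-04 -1.000e-04  4.668e-01]
[ 0.2416 -0.6035  0.2365]
0.3808
0.1
[-0.2 -1.2 -0.7]
```

```bash
python3 -m handwheel '[[40,-38,0,0,0,0.06,-1],[81,-76,0,0,0,0.12,-1],[122,-114,0,0,0,0.18,-1],[162,-152,0,0,0,0.24,-1],[203,-190,0,0,0,0.3,-1],[244,-228,0,0,0,0.36,-1],[284,-266,0,0,0,0.42,-1],[325,-305,0,0,0,0.467,-1],[337,-360,0,0,0,0.467,-1],[350,-410,0,0,0,0.467,-1],[364,-463,0,0,0,0.467,-1],[377,-515,0,0,0,0.467,-1]]'; python3 go.py .400 .015 .1 -.086
```

```text
time: 1.6
position: [0.3992, 0.0165, 0.236]
tool_rot: [3.138, -0.135, -0.001]
ft_force: [-0.2, 0.7, -2.4]
grip_width: 1.002
[  1.    1.4 136. ]
[ 0.0004  0.0008 -0.0002]
[0.3992 0.0165 0.236 ]
-0.0862
1.6
[-0.2  0.7 -2.4]
```

```bash
python3 -m handwheel '[[0,0,50,0,0,0,-1],[0,0,100,0,0,0,-1],[0,0,140,0,0,0,-1],[0,0,160,0,0,0,-1],[0,0,160,0,0,0,-1]]'; python3 go.py .400 .015 .026 -.086
```

```text
time: 2.22
position: [0.3981, 0.0149, 0.0749]
tool_rot: [-3.138, 0.135, 0.007]
ft_force: [0.6, -0.1, -2.1]
grip_width: 0.998
[ 2.1 -0.2 48.9]
[-0.0005  0.0047  0.0002]
[0.3981 0.0149 0.0749]
-0.0858
2.225
[ 0.6 -0.1 -2.1]
```

```bash
python3 -m handwheel '[[0,0,20,0,0,0,-1],[0,0,40,0,0,0,-1],[0,0,50,0,0,0,-1],[0,0,50,0,0,0,-1]]'; python3 go.py .400 .015 .026 -.086; python3 - <<'E'
from h import *
im=ctrl.get_image('top')[:,:,::-1]; cv2.imwrite('pics/t1.png',im); im2=ctrl.get_image('side')[:,:,::-1]; cv2.imwrite('pics/s1.png',im2)
a=cv2.resize(im[140:300,205:345],None,fx=2.8,fy=2.8,interpolation=cv2.INTER_CUBIC)
b=cv2.resize(im2[110:270,220:370],None,fx=2.8,fy=2.8,interpolation=cv2.INTER_CUBIC)
h=min(a.shape[0],b.shape[0]); m=np.hstack([a[:h],b[:h]]);print(m.shape); cv2.imwrite('pics/c1.png',m[:, :800] if m.shape[1]>800 else m)
E
```

```text
time: 2.72
position: [0.4001, 0.0147, 0.0267]
tool_rot: [-3.139, 0.135, 0.001]
ft_force: [-0.6, -0.3, -2.0]
grip_width: 1.0
[-0.1 -0.2  0.7]
[-0.0001  0.0005 -0.0002]
[0.4001 0.0147 0.0267]
-0.0862
2.725
[-0.6 -0.3 -2. ]
(448, 812, 3)
```

View pics/c1.png

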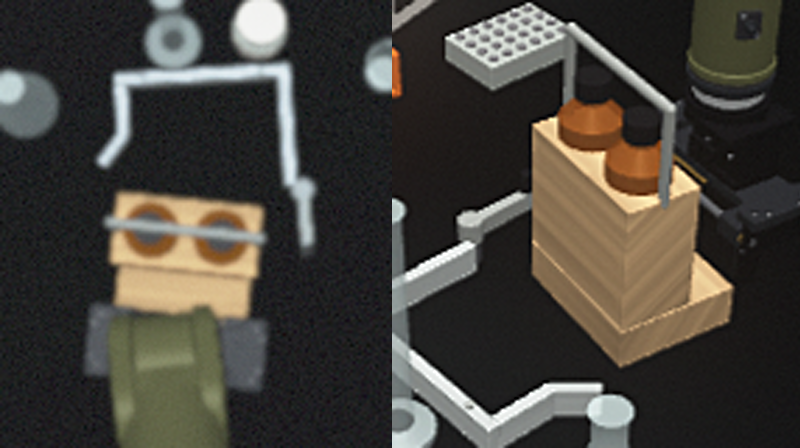

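```bash
python3 -m handwheel '[[8,0,1,0,0,0,-1],[14,0,1,0,0,0,-1],[18,0,1,0,0,0,-1],[21,0,1,0,0,0,-1],[24,0,1,0,0,0,-1],[28,0,1,0,0,0,-1],[33,1,1,0,0,0,-1],[39,1,1,0,0,0,-1],[45,2,1,0,0,0,-1],[51,3,1,0,0,0,-1],[57,4,1,0,0,0,-1],[63,5,1,0,0,0,-1]]'; python3 go.py .5 .015 .026 -.086; python3 - <<'E'
from ov import *
for n in('top','side'): cv2.imwrite(f'pics/{n}2.png',ctrl.get_image(n)[:,:,::-1])
s=ctrl.get_state()['position']; 
c=[s[0]+.0695*np.cos(.086),s[1]-.0695*np.sin(.086)-.0015,-.086]; print(c)
b=[.6444,-.013,.075]
overlay('pics/top2.png','top',b,c,.03,'pics/a.png',(225,140,335,265),3.6)
overlay('pics/side2.png','side',b,c,.03,'pics/b.png',(200,110,330,235),3.1)
a=cv2.imread('pics/a.png');b=cv2.imread('pics/b.png');h=min(len(a),len(b));cv2.imwrite('pics/c2.png',np.hstack([a[:h],b[:h]]))
E
```

```text
time: 4.32
position: [0.4586, 0.0051, 0.0244]
tool_rot: [3.138, -0.134, -0.013]
ft_force: [-8.5, 2.6, 2.4]
grip_width: 1.003
[ 40.4 -13.4  -2. ]
[0.0006 0.0086 0.0009]
[0.4586 0.0051 0.0244]
-0.0851
4.325
[-8.5  2.6  2.4]
[np.float64(0.5293256898009853), np.float64(-0.0026530171987638198), -0.086]
```

View pics/c2.png

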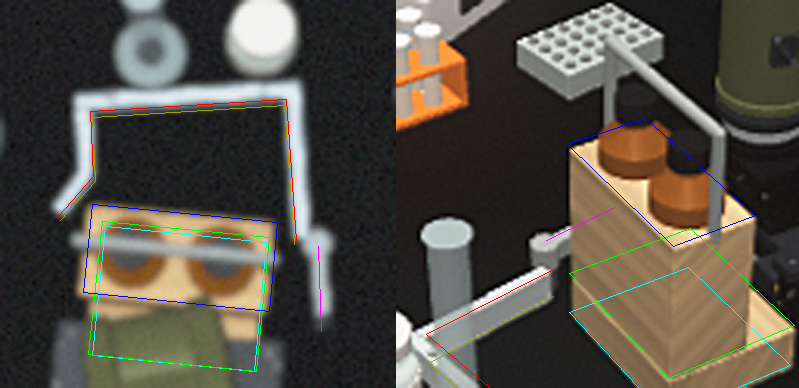

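```bash
python3 -m handwheel '[[5,0.5,0,0,0,0,-1],[10,1,0,0,0,0,-1],[15,1.5,0,0,0,0,-1],[20,2,0,0,0,0,-1],[25,2.5,0,0,0,0,-1],[30,3,0,0,0,0,-1],[35,3.5,0,0,0,0,-1],[40,4,0,0,0,0,-1],[45,4.5,0,0,0,0,-1],[50,5,0,0,0,0,-1],[55,5.5,0,0,0,0,-1],[60,6,0,0,0,0,-1]]'; python3 go.py .5 .015 .026 -.086; cat > look.py <<'E'
from ov import *
import sys
# look.py tag yaw_crate dy latch
tag=sys.argv[1]
for n in('top','side'): cv2.imwrite(f'pics/{n}{tag}.png',ctrl.get_image(n)[:,:,::-1])
if len(sys.argv)>3 and sys.argv[2]!='-':
    c=[float(v) for v in sys.argv[2].split(',')]
else:
    s=ctrl.get_state(); p=s['position']; tx=R.from_rotvec(s['tool_rot']).as_matrix()[:,0]; y=np.arctan2(tx[1],tx[0])
    c=[p[0]+.0695*np.cos(y),p[1]+.0695*np.sin(y)+.001,y]
b=np.array([.6444,-.014,.075]); print('crate',np.round(c,4))
d=R.from_euler('z',-b[2]).apply([c[0]-b[0],c[1]-b[1],0])*1e3; print('in bay',d[:2].round(1),round(c[2]-b[2],4))
l=float(sys.argv[3]) if len(sys.argv)>3 else .03
overlay(f'pics/top{tag}.png','top',b,c,l,'pics/a.png',(225,140,335,265),3.6)
overlay(f'pics/side{tag}.png','side',b,c,l,'pics/b.png',(195,110,325,265),2.9)
a=cv2.imread('pics/a.png');b=cv2.imread('pics/b.png');h=min(len(a),len(b));cv2.imwrite(f'pics/c{tag}.png',np.hstack([a[:h],b[:h]]))
E
python3 look.py 3
```

```text
time: 5.92
position: [0.5187, -0.0063, 0.0244]
tool_rot: [3.139, -0.135, -0.01]
ft_force: [-7.5, 1.1, -1.0]
grip_width: 1.0
[-20.5 -19.7  -1.5]
[0.0005 0.0066 0.0003]
[ 0.5187 -0.0063  0.0244]
-0.0857
5.925
[-7.5  1.1 -1. ]
crate [ 0.589  -0.0114 -0.0858]
in bay [-55.    6.7] -0.1608
```

View pics/c3.png

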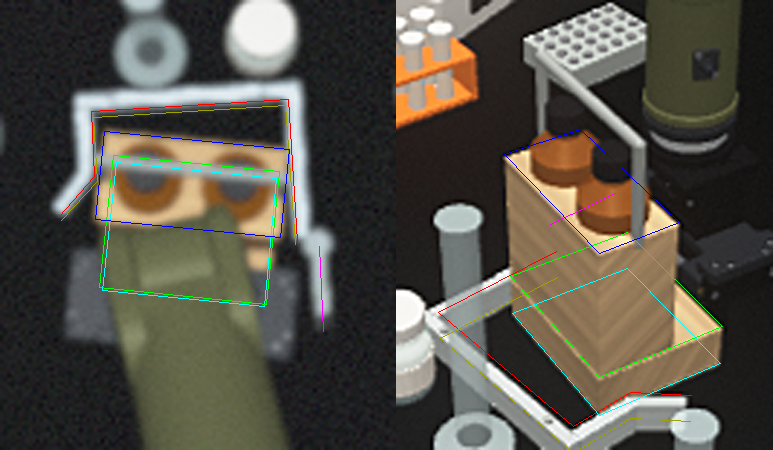

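```bash
python3 - <<'E'
from h import *
b=np.array([.6444,-.014,.075]);rz=lambda a:np.array([[np.cos(a),-np.sin(a)],[np.sin(a),np.cos(a)]])
def tcp(q):
    p=b[:2]+rz(b[2])@(np.array(q[:2])/1e3); y=b[2]+q[2]; return p+rz(y)@[-.0695,0],y
p0,y0=tcp((-55,6.7,-.161))
for q in [(-45,5,-.125),(-35,4,-.09),(-25,3,-.055),(-15,2,-.02),(-8,2,0)]:
    p,y=tcp(q); d=rz(-y0)@(p-p0)*1e3; print(q,'dx %.1f dy %.1f az %.3f'%(d[0],-d[1],-(y-y0)))
E
```

```text
(-45, 5, -0.125) dx 10.2 dy 2.6 az -0.036
(-35, 4, -0.09) dx 20.3 dy 4.4 az -0.071
(-25, 3, -0.055) dx 30.6 dy 6.2 az -0.106
(-15, 2, -0.02) dx 40.9 dy 8.0 az -0.141
(-8, 2, 0) dx 48.0 dy 8.2 az -0.161
```

```bash
python3 -m handwheel '[[5,1.3,0,0,0,-0.018,-1],[10,2.6,0,0,0,-0.036,-1],[15,3.5,0,0,0,-0.053,-1],[20,4.4,0,0,0,-0.071,-1],[25,5.3,0,0,0,-0.088,-1],[30,6.2,0,0,0,-0.106,-1],[35,7,0,0,0,-0.123,-1],[40,8,0,0,0,-0.14,-1],[43,8,0,0,0,-0.15,-1],[46,8,0,0,0,-0.158,-1],[48,8,0,0,0,-0.161,-1]]'; python3 go.py .5 .015 .026 .075;python3 look.py 4
```

```text
time: 7.4
position: [0.5689, -0.0189, 0.0256]
tool_rot: [3.139, 0.118, -0.0]
ft_force: [-3.7, -0.1, -4.1]
grip_width: 0.998
[-66.2 -39.   -0.4]
[0.0001 0.0002 0.0002]
[ 0.5689 -0.0189  0.0256]
0.0752
7.4
[-3.7 -0.1 -4.1]
crate [ 0.6385 -0.0126  0.0752]
in bay [-5.8  1.8] 0.0002
```

View pics/c4.png

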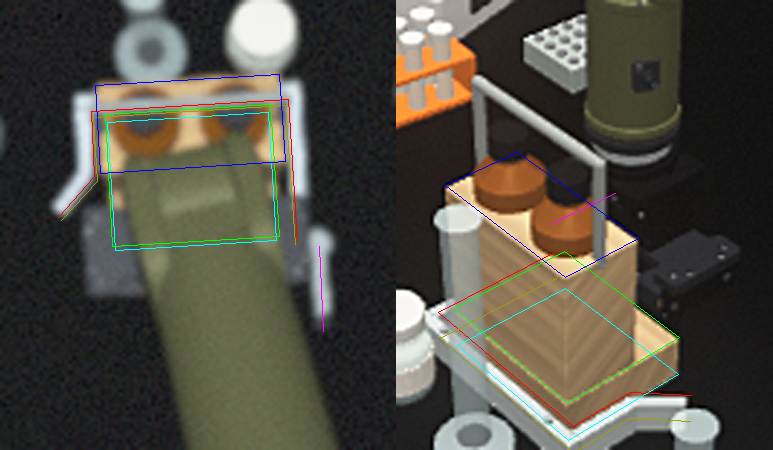

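```bash
python3 -m handwheel '[[2,0,0,0,0,0,-1],[4,0,0,0,0,0,-1],[6,0,0,0,0,0,-1],[8,0,0,0,0,0,-1],[10,0,0,0,0,0,-1],[10,0,0,0,0,0,-1]]'; python3 go.py .5 .015 .026 .075
```

```text
time: 8.25
position: [0.5773, -0.0179, 0.0256]
tool_rot: [3.139, 0.118, -0.006]
ft_force: [-8.9, -1.3, -0.2]
grip_width: 0.998
[-74.6 -38.6  -0.1]
[0.0002 0.0036 0.    ]
[ 0.5773 -0.0179  0.0256]
0.075
8.25
[-8.9 -1.3 -0.2]
```

```bash
python3 -m handwheel '[[2,0,0,0,0,0,-1],[4,0,0,0,0,0,-1],[6,0,0,0,0,0,-1],[8,0,0,0,0,0,-1],[8,0,0,0,0,0,-1]]'; python3 go.py .5 .015 .026 .075;python3 look.py 5
```

```text
time: 8.88
position: [0.5773, -0.0179, 0.0254]
tool_rot: [3.136, 0.117, -0.033]
ft_force: [-32.2, -2.3, 22.3]
grip_width: 1.002
[-74.7 -38.6   0.9]
[ 0.0022  0.0213 -0.0003]
[ 0.5773 -0.0179  0.0254]
0.0747
8.875
[-32.2  -2.3  22.3]
crate [ 0.6466 -0.0117  0.0747]
in bay [2.4 2.1] -0.0003
```

View pics/c5.png

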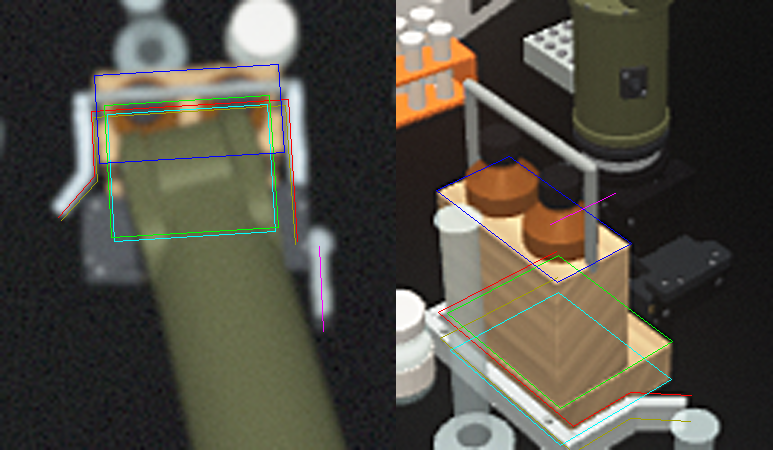

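```bash
python3 -m handwheel '[[-3,0,0,0,0,0,-1],[-6,0,0,0,0,0,-1],[-9,0,0,0,0,0,-1],[-14,0,0,0,0,0,-1],[-22,0,0,0,0,0,-1],[-40,0,0,0,0,0,-1],[-70,0,0,0,0,0,-1],[-100,0,0,0,0,0,-1],[-100,0,-50,0,0,0,-1],[-100,0,-100,0,0,0,-1],[-100,0,-130,0,0,0,-1]]'; python3 go.py .47 .2 .2 .075; python3 look.py 6 .6444,-.012,.075 .03
```

```text
time: 10.35
position: [0.4889, -0.0249, 0.1589]
tool_rot: [3.137, 0.118, 0.009]
ft_force: [0.5, -0.3, -3.0]
grip_width: 1.0
[  -1.7 -225.6  -41.6]
[ 0.0021 -0.0058  0.0004]
[ 0.4889 -0.0249  0.1589]
0.0754
10.35
[ 0.5 -0.3 -3. ]
crate [ 0.6444 -0.012   0.075 ]
in bay [0.1 2. ] 0.0
```

View pics/c6.png

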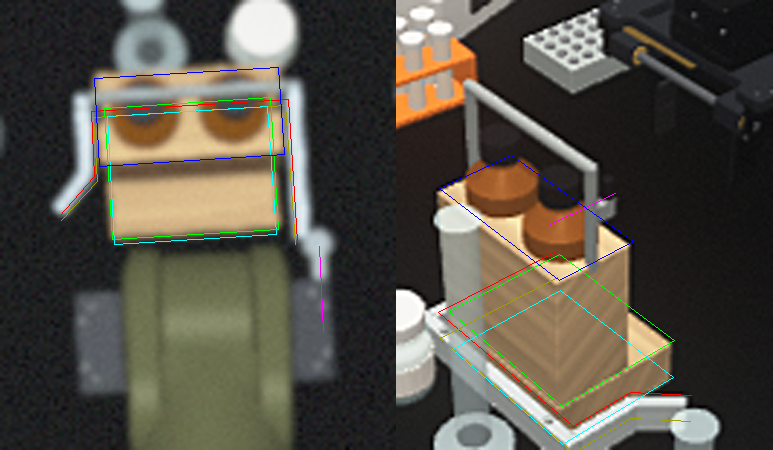

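```bash
cat > latch.py <<'E'
from h import *
b=np.array([.6444,-.014,.075]);rz=lambda a:np.array([[np.cos(a),-np.sin(a)],[np.sin(a),np.cos(a)]])
def pos(a,clr=0,r=48):
    u=np.array([-np.cos(a),np.sin(a)]);n=np.array([np.sin(a),np.cos(a)])
    h=9.5*abs(np.sin(a))+15*abs(np.cos(a))
    q=np.array([-78,-108])+r*u-(6+h+clr)*n
    return b[:2]+rz(b[2])@(q/1e3)
s=ctrl.get_state(); p=s['position']; y=.075
for a,c in [(0,16),(0,2),(.2,0),(.4,0),(.6,0),(.8,0),(1.0,0),(1.2,0),(1.4,0),(1.57,0),(1.57,-4)]:
    w=pos(a,c); d=rz(-y)@(w-p[:2])*1e3; print(a,c,w.round(4),'dx %.1f dy %.1f'%(d[0],-d[1]))
E
python3 latch.py
```

```text
0 16 [ 0.5296 -0.168 ] dx 28.5 dy 145.5
0 2 [ 0.5286 -0.1541] dx 28.5 dy 131.5
0.2 0 [ 0.5243 -0.144 ] dx 24.9 dy 121.1
0.4 0 [ 0.5217 -0.1345] dx 23.1 dy 111.5
0.6 0 [ 0.5213 -0.124 ] dx 23.4 dy 101.0
0.8 0 [ 0.5234 -0.1131] dx 26.3 dy 90.3
1.0 0 [ 0.5282 -0.1025] dx 31.9 dy 80.1
1.2 0 [ 0.5357 -0.093 ] dx 40.2 dy 71.2
1.4 0 [ 0.5457 -0.0853] dx 50.7 dy 64.3
1.57 0 [ 0.5556 -0.0809] dx 60.9 dy 60.6
1.57 -4 [ 0.5596 -0.0806] dx 64.9 dy 60.5
```

```bash
python3 -m handwheel '[[0,50,0,0,0,0,1],[0,100,0,0,0,0,1],[0,146,0,0,0,0,1],[28,148,0,0,0,0,1],[28,148,40,0,0,0,1],[28,148,80,0,0,0,1],[28,148,110,0,0,0,1],[28,148,121,0,0,0,1],[28,148,121,0,0,0,1]]' 10; python3 latch.py; python3 look.py 7 .6444,-.012,.075 .03; python3 go.py .5 0 .038 .075
```

```text
time: 11.58
position: [0.5256, -0.1701, 0.0337]
tool_rot: [-3.138, -0.118, 0.002]
ft_force: [0.5, 0.0, -1.4]
grip_width: 0.068
0 16 [ 0.5296 -0.168 ] dx 4.1 dy -1.7
0 2 [ 0.5286 -0.1541] dx 4.1 dy -15.7
0.2 0 [ 0.5243 -0.144 ] dx 0.6 dy -26.1
0.4 0 [ 0.5217 -0.1345] dx -1.2 dy -35.8
0.6 0 [ 0.5213 -0.124 ] dx -0.9 dy -46.2
0.8 0 [ 0.5234 -0.1131] dx 2.0 dy -57.0
1.0 0 [ 0.5282 -0.1025] dx 7.6 dy -67.2
1.2 0 [ 0.5357 -0.093 ] dx 15.8 dy -76.1
1.4 0 [ 0.5457 -0.0853] dx 26.3 dy -83.0
1.57 0 [ 0.5556 -0.0809] dx 36.6 dy -86.7
1.57 -4 [ 0.5596 -0.0806] dx 40.6 dy -86.7
crate [ 0.6444 -0.012   0.075 ]
in bay [0.1 2. ] 0.0
[ -14.1 -172.2   -2.7]
[ 0.0008 -0.0017 -0.    ]
[ 0.527  -0.1706  0.0354]
0.075
11.675
[ 0.2 -0.2 -2.6]
```

View pics/c7.png

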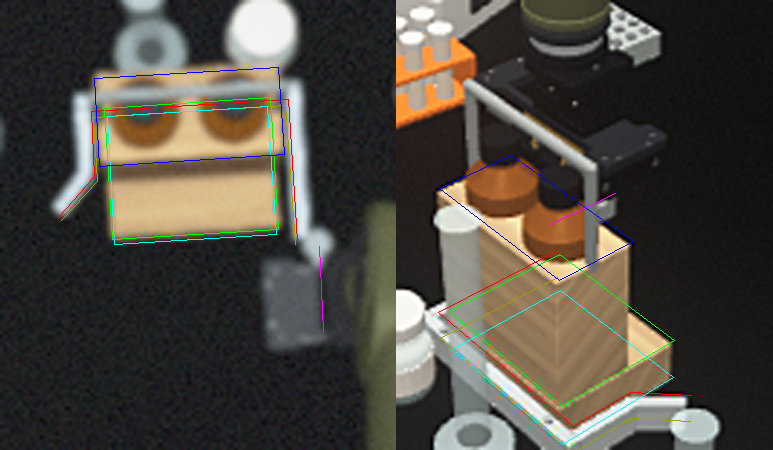

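```bash
python3 -m handwheel '[[1,-8,0,0,0,0,1],[1,-16,0,0,0,0,1],[0,-21,0,0,0,0,1],[-2,-26,0,0,0,0,1],[-3,-31,0,0,0,0,1],[-4,-36,0,0,0,0,1],[-4,-41,0,0,0,0,1],[-3,-46,0,0,0,0,1],[-2,-52,0,0,0,0,1],[0,-57,0,0,0,0,1],[2,-62,0,0,0,0,1],[5,-67,0,0,0,0,1]]'; python3 latch.py|tail -6;  python3 look.py 8 .6444,-.012,.075 .95
```

```text
time: 13.18
position: [0.526, -0.103, 0.0344]
tool_rot: [3.139, 0.117, -0.001]
ft_force: [-0.2, -1.5, -2.4]
grip_width: 0.007
0.8 0 [ 0.5234 -0.1131] dx -3.4 dy 9.9
1.0 0 [ 0.5282 -0.1025] dx 2.2 dy -0.3
1.2 0 [ 0.5357 -0.093 ] dx 10.5 dy -9.2
1.4 0 [ 0.5457 -0.0853] dx 21.0 dy -16.1
1.57 0 [ 0.5556 -0.0809] dx 31.2 dy -19.8
1.57 -4 [ 0.5596 -0.0806] dx 35.2 dy -19.8
crate [ 0.6444 -0.012   0.075 ]
in bay [0.1 2. ] 0.0
```

View pics/c8.png

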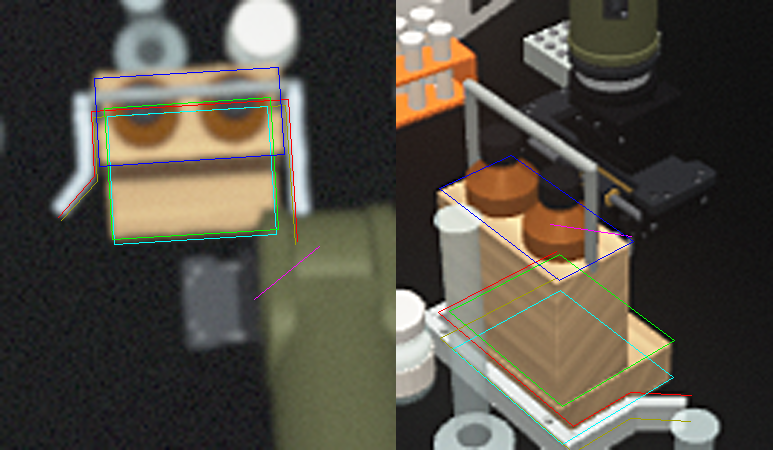

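```bash
python3 -m handwheel '[[4,-4,0,0,0,0,1],[8,-8,0,0,0,0,1],[13,-11,0,0,0,0,1],[18,-14,0,0,0,0,1],[23,-17,0,0,0,0,1],[27,-18,0,0,0,0,1],[30,-19,0,0,0,0,1],[32,-20,0,0,0,0,1],[34,-20,0,0,0,0,1],[34,-20,0,0,0,0,1]]'; python3 latch.py|tail -2;  python3 look.py 9 .6444,-.012,.075 1.57
```

```text
time: 14.52
position: [0.5579, -0.0806, 0.0344]
tool_rot: [-3.139, -0.117, 0.002]
ft_force: [-3.6, 0.5, -0.4]
grip_width: 0.009
1.57 0 [ 0.5556 -0.0809] dx -2.3 dy 0.0
1.57 -4 [ 0.5596 -0.0806] dx 1.7 dy 0.0
crate [ 0.6444 -0.012   0.075 ]
in bay [0.1 2. ] 0.0
```

View pics/c9.png

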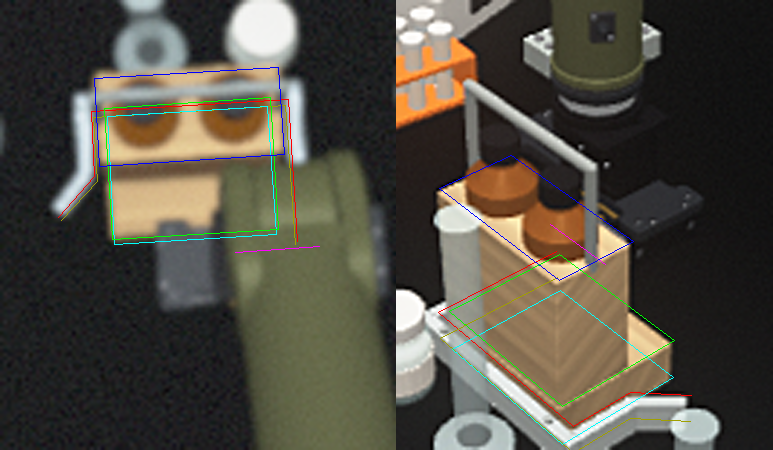

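Push on slightly to confirm the latch is on its stop (force should climb with no motion).

```bash
python3 -m handwheel '[[1,0,0,0,0,0,1],[2,0,0,0,0,0,1],[3,0,0,0,0,0,1],[4,0,0,0,0,0,1],[4,0,0,0,0,0,1]]'; python3 latch.py|tail -2
```

```text
time: 15.25
position: [0.5581, -0.0806, 0.034]
tool_rot: [3.139, 0.117, -0.015]
ft_force: [-13.8, 0.1, 7.5]
grip_width: 0.003
1.57 0 [ 0.5556 -0.0809] dx -2.5 dy 0.0
1.57 -4 [ 0.5596 -0.0806] dx 1.5 dy 0.0
```

On its stop (13.8 N, no motion). I'll release, retreat and check.

```bash
python3 -m handwheel '[[-3,0,0,0,0,0,1],[-6,0,0,0,0,0,1],[-12,0,0,0,0,0,1],[-30,0,0,0,0,0,1],[-60,0,0,0,0,0,1],[-90,0,0,0,0,0,1],[-90,0,-50,0,0,0,1],[-90,50,-100,0,0,0,1],[-90,110,-150,0,0,0,1],[-90,170,-170,0,0,0,1],[-90,220,-170,0,0,0,1],[-90,220,-170,0,0,0,1]]'; python3 look.py 10 .6444,-.012,.075 1.57; python3 -c "
from h import *
snap('top','pics/z10.png',(220,135,340,250),4.8,cv2.imread('pics/top10.png'))
snap('side','pics/y10.png',(180,100,350,275),3.4,cv2.imread('pics/side10.png'))"
```

```text
time: 16.75
position: [0.4883, -0.3129, 0.2052]
tool_rot: [3.137, 0.105, 0.003]
ft_force: [-1.2, 0.4, -2.1]
grip_width: 0.006
crate [ 0.6444 -0.012   0.075 ]
in bay [0.1 2. ] 0.0
```

View pics/z10.png

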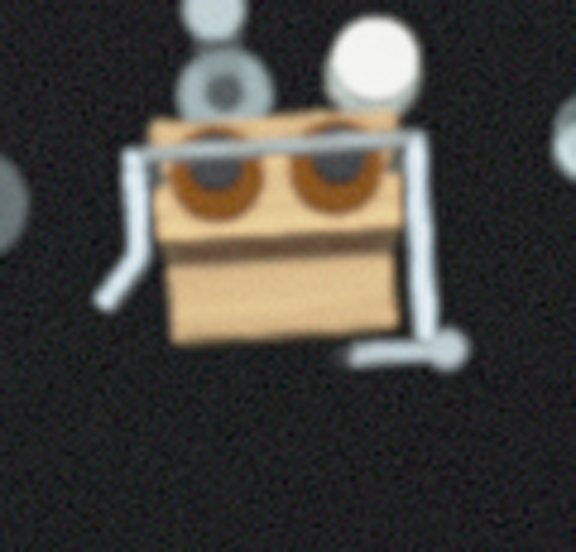

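View pics/y10.png

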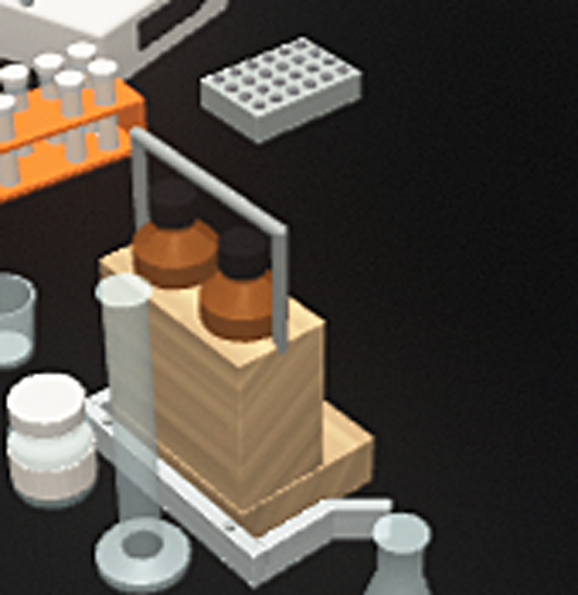

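View pics/c10.png

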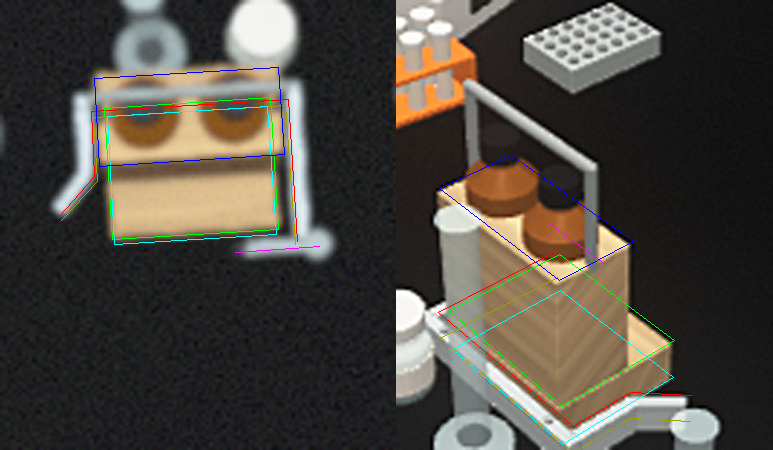

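View pics/top10.png

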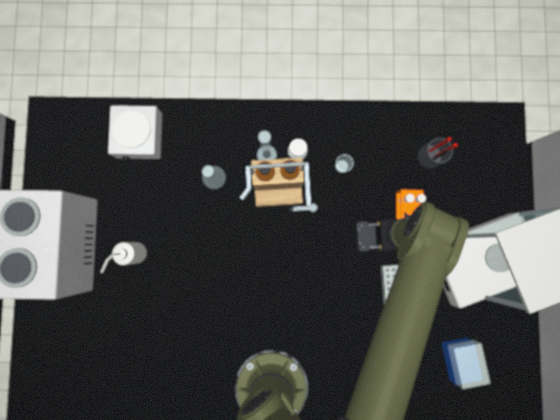

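```bash
python3 - <<'E'
from h import *
a=cv2.imread('pics/top0.png').astype(float); c=cv2.imread('pics/top10.png').astype(float)
def edge(im,n,z,P,Q,half=6,N=40,ch=None):
    # sample perpendicular profiles between pixels P->Q, find half-level crossing of strongest gradient
    P,Q=np.array(P,float),np.array(Q,float); d=(Q-P)/np.linalg.norm(Q-P); m=np.array([-d[1],d[0]])
    g=cv2.GaussianBlur(im.sum(2),(0,0),.7).astype(np.float32); W=[]
    t=np.arange(-half,half+.01,.1)
    for s in np.linspace(0.0,1,N):
        q=P+(Q-P)*s+np.outer(t,m); v=cv2.remap(g,q[:,0].astype(np.float32)[None],q[:,1].astype(np.float32)[None],cv2.INTER_LINEAR)[0]
        gr=np.abs(np.gradient(v)); w=gr**4; W.append(q[0]+m*((w*(t+half)).sum()/w.sum()))
    w=np.array([ray(n,u,v,z)[:2] for u,v in W])
    vx,vy,x0,y0=cv2.fitLine(w.astype(np.float32),cv2.DIST_HUBER,0,.001,.001).ravel()
    r=np.abs((w-[x0,y0])@[-vy,vx]).mean()*1e3
    if vy>0: vx,vy=-vx,-vy
    return 'yaw %.4f mid x %.4f y %.4f res %.2fmm'%(np.arctan2(vx,-vy),x0,y0,r)
f=lambda u,v,ox,oy:(ox+u/4.8,oy+v/4.8)
print('stop inner',edge(a,'top',.03,f(140,147,225,140),f(365,135,225,140),2))
print('stop outer',edge(a,'top',.03,f(115,125,225,140),f(385,109,225,140),2))
print('step front',edge(c,'top',.042,f(180,344,220,135),f(335,332,220,135),2))
print('box front ',edge(c,'top',.17,f(165,243,220,135),f(390,229,220,135),2))
print('box rear  ',edge(c,'top',.17,f(160,122,220,135),f(320,113,220,135),2))
print('latch back',edge(c,'top',.046,f(365,367,220,135),f(425,362,220,135),1.5))
E
```

```text
stop inner yaw 0.0754 mid x 0.7049 y -0.0164 res 0.35mm
stop outer yaw 0.0712 mid x 0.7211 y -0.0094 res 0.75mm
step front yaw 0.0784 mid x 0.5840 y 0.0003 res 0.37mm
box front  yaw 0.0776 mid x 0.6352 y -0.0231 res 0.30mm
box rear   yaw 0.1324 mid x 0.7058 y 0.0026 res 1.40mm
latch back yaw 0.0894 mid x 0.5669 y -0.0910 res 0.13mm
```

```bash
python3 -c "
from bench import ctrl
print(ctrl.get_state()['time'],ctrl.get_state()['ft_force']); ctrl.close_job()"
```

```text
16.85 [ 0.29583298  1.03002421 -2.565788  ]
the job is handed in; nothing more can be done
```

The crate is parked against the bay's back stop and the latch is shut across its front. I handed the job in at 16.9 s of the 64 s allowed, with the arm clear of everything.

**Crate:** I pushed it low on the base front with both open fingertips, steering and turning it into the bay. It stopped against the back stop: the force rose to 32 N with no further movement. In the last top view the step's front edge is about 119.6 mm from the stop face, against 120 mm for the base. The base edges are within about 0.2° of parallel to the stop.

**Latch:** I pushed the arm round with closed fingers until it would not move further, with the force rising to 14 N. In the last view it lies across the crate's front.

**Bystanders:** Those visible in the last two views stand where they were. The arm hid part of the tube rack and well block in the top view; the side view shows the well block whole and part of the rack, both upright.

**Checks that disagreed:**
- The box's rear top edge gave a yaw of 0.13 rad instead of 0.078. I put that down to the handle and background close to that edge.
- The latch's short edge read 0.089 rad against the bay's 0.075. I relied on the force reading for the latch being fully shut.

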